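# Draw the paddle board out from under the stacked containers

### The job

Draw the wooden paddle board out by its handle through the rack's gate, from under the stack of three lidded steel containers, gently feeling its blade between the gate posts rather than forcing it, so that the untouched containers settle on the counter behind the gate, still neatly stacked. Then slide the board until its whole blade lies on the dark mat, squarely, and let go; leave the jar, bowl and mug where they are.

Things in the scene. Friction and masses are not known exactly. Their poses are not given: they have to be found in the camera images.
- board_grip (a point): Point to grip on the wooden paddle board's straight handle, at half its thickness (8 mm above the counter), 25 mm from its free end. The handle, 28 mm wide, 16 mm thick, 140 mm long, lies flat on the counter. The board's x axis runs from the handle's end to the blade. Mass 0.2 kg; pressing it down on the counter makes it drag.
- board_blade (a point): Centre of the board's blade, 4 mm above its underside, 190 mm from board_grip along the board's x. Blade 150 mm long (x), 126 mm wide, 8 mm thick, with square shoulders beside the handle (corners trimmed 4 mm). It starts flat on the counter behind the gate (rack's +x), about parallel to the rack's x, its shoulders 20 to 30 mm behind the gate plane, handle out through the gate.
- rack: Fixed metal rack: frame 262 mm wide, 185 mm high, with low side rails behind. Origin on the counter in the frame's middle; x points through the frame towards the stack (draw the board along -x), y along the frame. From its beam hangs a gate in the plane x = 0 whose slick crossbars (lowest 24 mm above the counter, faces at x = +-5 mm) hold the containers back while the board passes below.
- tin1_mid (a point): Centre of the bottom container, a closed steel box 120 mm (x) by 110 mm (y) by 45 mm high, 0.14 to 0.28 kg, standing on the blade behind the gate. Not to be touched by the robot.
- tin2_mid (a point): Centre of the middle container, like the bottom one and standing on it.
- tin3_mid (a point): Centre of the top container, like the others and standing on the middle one; its lid is 143 mm above the counter at the start.
- board: The whole paddle board; origin under the blade's centre, x axis away from the handle, z up.
- tin1: Bottom container; origin at the centre of its underside, z up.
- tin2: Middle container; origin at the centre of its underside, z up.
- tin3: Top container; origin at the centre of its underside, z up.
- mat: Dark mat lying flat on the counter before the gate, 190 mm (x) by 160 mm (y), under 1 mm thick, no obstacle; origin at its centre. The blade goes on it with the board's x axis along the mat's x axis, handle towards the mat's -x.
- jar: Bystander: jar, 68 mm across and 110 mm high; origin at the centre of its underside.
- bowl: Bystander: steel bowl, 120 mm across and 60 mm high; origin at the centre of its underside.
- mug: Bystander: white mug, 76 mm across and 90 mm high; origin at the centre of its underside.
- rack_mouth (a point): Middle of the rack's frame (not of its gate), 4 mm above the counter. The gate's two square posts are 14 mm thick, 130 mm clear between; the gate's middle stands up to 12 mm to either side of this point (not measured). So a blade shoulder usually runs against a post, felt as more pull and a twist; the opening lies towards the other side. The gate does not yield; press it with less than 20 N.
Not all that is in view belongs to the job. Leave any green, red or turquoise look-alike of the tin3 alone.

How it is judged:
On the way:
1. The board is drawn clear of the gate and the containers stand on the counter behind it, still stacked (x of board_blade in the frame of rack below -0.088 m and height (world z) of tin1_mid below 0.026 m and angle between tin1's own z axis and vertical below 0.06 rad and x of tin1_mid in the frame of rack above 0.05 m), for 0.1 s.
At the end, for the whole second after the job is handed in: Blade flat on the mat (centre within 22 mm along, 20 mm across; under 0.24 rad off), released, at rest; containers upright in one stack (each within 25 mm of the one below) on the counter, the bottom one's centre 50 to 120 mm behind the gate plane and within 50 mm of the rack's middle (x of board_blade in the frame of mat between -0.022 and 0.022 m and y of board_blade in the frame of mat between -0.02 and 0.02 m and angle between the x axis of board and the x axis of mat, either way round below 0.24 rad and height (world z) of board_blade below 0.008 m and angle between board's own z axis and vertical below 0.05 rad and linear speed of each of board, tin3 below 0.02 m/s and height (world z) of tin1_mid below 0.026 m and angle between each of tin1, tin2, tin3's own z axis and vertical below 0.06 rad and height (world z) of tin2_mid above 0.06 m and height (world z) of tin3_mid above 0.105 m and horizontal distance between tin1_mid and tin2_mid below 0.025 m and horizontal distance between tin2_mid and tin3_mid below 0.025 m and x of tin1_mid in the frame of rack between 0.05 and 0.12 m and y of tin1_mid in the frame of rack between -0.05 and 0.05 m); the robot touches nothing.
It fails at once if The board was pressed against the rack or its gate with more than 20 N (contact force between board and rack above 20 N).
It fails at once if A container toppled (angle between any of tin1, tin2, tin3's own z axis and vertical above 0.4 rad).
It fails at once if The robot touched a container (contact force between any of the arm, the fingers and tin1 above 0.5 N or contact force between any of the arm, the fingers and tin2 above 0.5 N or contact force between any of the arm, the fingers and tin3 above 0.5 N).
It fails at once if A bystander was moved (distance of any of jar, bowl, mug from where it was at the start of the episode above 0.02 m).
It also fails if it takes over 72 s, if anything falls off the work surface, if the arm or the gripper's body presses on something with over 40 N, if the wrist force passes 120 N, or if a joint passes its speed limit or range.

### The arm

A 6-joint arm with a two-finger parallel gripper is mounted at the origin on the work surface. World frame = base frame: x ahead of the robot, y to its left, z up, the work surface at z = 0. Lengths are in m, angles in rad, forces in N, time in s.
With the tool pointing down it reaches from about 0.35 to 0.975 m from the base axis. Payload 4.9 kg.
Tool frame: the origin (TCP) lies midway between the tips of the shut fingers; the grasp point (between the pads) lies 19 mm behind it; z points along the fingers, y is the line along which they close (so a half turn about z gives the same grasp; the last joint's range is limited). The gripper opens to 85 mm and grips with 20 to 120 N. Pads are 22 mm wide; open, the fingers measure 114 mm over their backs; the gripper's body (76 mm by 85 mm) begins 54 mm behind the grasp point. The pads swing forward as they close: fully open they stand 13 mm farther back than shut.
Start: joints at [1.224, 0.053, 1.613, -0, 1.476, -0.119], TCP at [0.141, 0.609, 0.231] pointing down, gripper open.
Joint ranges: [-3.01, 3.01], [-1.01, 2.22], [0.06, 2.58], [-1.02, 4.17], [0.09, 2.62], [-3.14, 3.14]. Speed limits (rad/s): [2.57, 2.57, 3.14, 3.14, 3.14, 3.14].

### API

Orientations are given as a unit quaternion [w, x, y, z].
In Python, from plant import * gives the robot as it stands.
- The arm moves only by the tool jog_arm, never from a script. Its argument "targets" is a list of rows, each a list of 3 entries, a list of its own where there are three numbers: the shift along the tool's x, y, z in units of 25 mm (1.0 is 25 mm), then the turn, a rotation vector about the tool's x, y, z in units of 8 degrees (1.0 is 8 degrees), then the opening in per cent of the stroke, from 0 (shut) to 100 (fully open). A call has 1 to 8 rows; each row is the pose to reach, as a shift and turn from the pose commanded when the call began, along the tool's axes at that moment; what a row does not reach only later rows make up. A row lasts 1/8 s, in which the tool goes at most 62.5 mm and 10.7 degrees, less where a joint would pass 70% of its speed; a pose out of reach is approached as far as the arm can. A call with a gripper value outside its range is refused whole. The fingers move at their own pace and stop on an object; the grip force is fixed at half the most. Time passes only in rows, so rows that repeat a pose let the fingers close. It gives the time, the measured TCP pose, the force, the opening and the grip force at its end, in the units of the state.
- state(): the state, without advancing time (a new reading comes with each control period).
- grab_frame(name): name is "side" or "top" or "wrist"; returns (picture, depth): 384x512x3 uint8, red, green, blue; 384x512 float32, m along the optical axis (not along the pixel's ray), 0 where there is no reading.
- camera_params(name): a dict with "fovy" (degrees; the focal length in pixels is half the picture's height over the tangent of half this angle, whatever the lens; pixels are square), "cx", "cy" (the principal point, pixels), "rvec" (rotation vector, rad) and "tvec" (3), from world to camera coordinates, as OpenCV has them; the wrist camera has in their place "hand_eye" (4x4, takes a point from camera to tool coordinates, whose origin is the TCP and whose axes are the flange's). Camera axes: x right, y down, z forward; pixel columns grow to the right and rows downward; lengths in m; the calibration is good to about 2 mm. A picture is of the moment at which its call begins: read the wrist's pose just before it. camera_params takes no time and is no camera call.
- job_done(): hands the job in; it is judged then, once.
The state is a dict: "time": time; "joint_pos": joint angles; "joint_vel": joint speeds; "joint_efforts": joint torques, N m; "tool_pos": TCP position; "tool_rot": TCP orientation; "contact_force": force on the tool from outside, world axes, zero at the start; "ft_torque": the same for the moment, N m; "gripper_width": opening from 0.0 (shut) to 1.0 (fully open); "grasp_force": force on a finger pad.
Only numpy, scipy, OpenCV 4.12 (cv2) and the standard library are available. Lean on these libraries where they do the work, as an engineer would, in place of code of your own. Each camera call takes 0.05 s, during which the arm holds its last target. There are 200 camera calls.

## Working session

There is one attempt and no reset: what is moved stays moved. The work goes in short steps, Python scripts to look and compute and a tool call to move; the robot and the scene stay as the last step left them, time stands still between calls to the robot, and variables do not carry over. Pictures are saved under pics/ and viewed, at most 10 in all, crops included, and the job is handed in when it is done.

Besides the shell and the picture viewer there is one more tool, called after "Emit:" as a command line: name --argument value ..., lists and objects as JSON in quotes. jog_arm: Moves the arm, as the interface text tells. Its arguments: {"type":"object","properties":{"targets":{"type":"array"}},"required":["targets"]}

```bash
mkdir -p pics; ls
cat > h.py <<'E'
from plant import *
import numpy as np, cv2
from scipy.spatial.transform import Rotation as R
def grab(n,fn):
    s=state(); p,d=grab_frame(n); cv2.imwrite(f'pics/{fn}.png',p[...,::-1]); 
    c=camera_params(n); np.savez(f'pics/{fn}.npz',p=p,d=d)
    f=192/np.tan(np.radians(c['fovy'])/2)
    if 'hand_eye' in c:
        q=s['tool_rot']; T=np.eye(4);T[:3,:3]=R.from_quat([q[1],q[2],q[3],q[0]]).as_matrix();T[:3,3]=s['tool_pos']; W=T@np.array(c['hand_eye'])
    else:
        M=R.from_rotvec(c['rvec']).as_matrix();W=np.eye(4);W[:3,:3]=M.T;W[:3,3]=-M.T@np.array(c['tvec'])
    np.savez(f'pics/{fn}.npz',p=p,d=d,W=W,f=f,cx=c['cx'],cy=c['cy'])
def load(fn): return np.load(f'pics/{fn}.npz')
def onz(z,u,v,h):
    r=z['W'][:3,:3]@np.array([(u-z['cx'])/z['f'],(v-z['cy'])/z['f'],1]);o=z['W'][:3,3]
    return o+r*(h-o[2])/r[2]
def bydepth(z,u,v):
    d=z['d'][int(v),int(u)];return z['W'][:3,:3]@(np.array([(u-z['cx'])/z['f'],(v-z['cy'])/z['f'],1])*d)+z['W'][:3,3]
E
python3 - <<'E'
from h import *
print(state())
for n in ['top','side']: grab(n,n+'0'); print(n,camera_params(n))
a=cv2.imread('pics/top0.png');cv2.imwrite('pics/t0.png',cv2.resize(a,(800,600),interpolation=2))
a=cv2.imread('pics/side0.png');cv2.imwrite('pics/s0.png',cv2.resize(a,(800,600),interpolation=2))
E
```

```text
pics
{'time': 0.0, 'joint_pos': array([ 1.22398629e+00,  5.33764415e-02,  1.61430480e+00,  2.42579174e-05,
        1.47601170e+00, -1.19003858e-01]), 'joint_vel': array([ 0.00049297,  0.0001879 , -0.00061288,  0.00182387, -0.00084579,
       -0.00040183]), 'joint_efforts': array([-1.25504866e-03, -3.93685198e+01, -3.70174706e+01, -2.47762700e-04,
        7.05985483e-03, -1.35787369e-05]), 'tool_pos': array([0.14093013, 0.60825671, 0.23004444]), 'tool_rot': array([-2.54127275e-04,  1.13658044e-01,  9.93519374e-01, -1.01900061e-03]), 'contact_force': array([ 1.12101291, -0.22350476, -0.76881329]), 'ft_torque': array([ 0.0223888 , -0.01703036,  0.0126246 ]), 'grasp_force': 0.0, 'gripper_width': 0.9992989869827779}
top {'fovy': 47.96990343992336, 'cx': 251.15492718570496, 'cy': 192.31855643976678, 'rvec': array([ 2.15703165, -2.18121766,  0.1225694 ]), 'tvec': array([0.14460251, 0.54166538, 1.29562249])}
side {'fovy': 55.69558466277325, 'cx': 253.24806141696493, 'cy': 195.85833466253746, 'rvec': array([ 0.26233736, -2.72781183,  1.32080643]), 'tvec': array([0.58763054, 0.03006251, 1.04227675])}
```

View pics/t0.png

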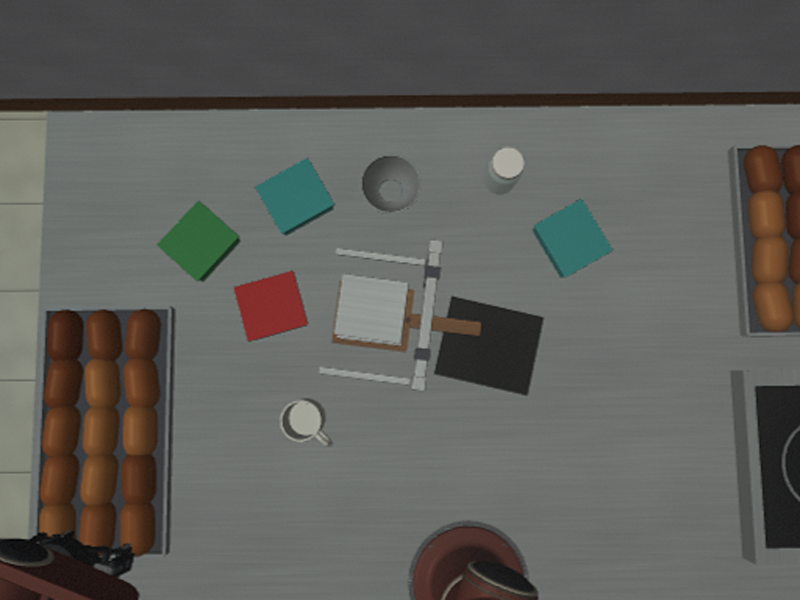

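View pics/s0.png

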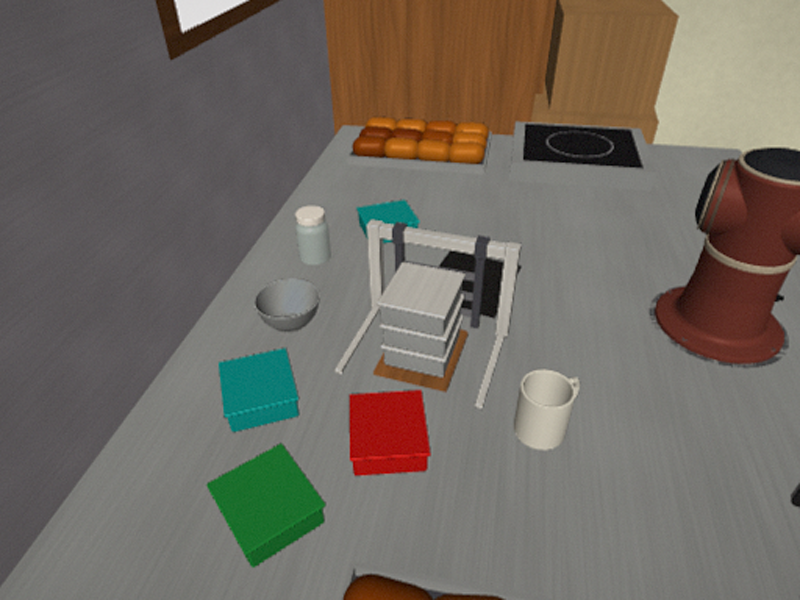

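Top view (800×600): the grey stack is at (373,310), the beam runs from (435,243) to (418,387), the dark gate posts are at (433,271) and (422,353), the handle's end is at (480,328), and the mat is at (489,346). Red (270,306), green (198,241) and turquoise (293,196)/(572,238) are look-alikes to leave alone. The only wooden paddle is the one under the grey stack. Next, a close crop.

Run:
```python
from h import *
a=cv2.imread('pics/top0.png')[145:265,195:355];cv2.imwrite('pics/c0.png',cv2.resize(a,(800,600),interpolation=cv2.INTER_CUBIC))
```

```text
(no output)
```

View pics/c0.png

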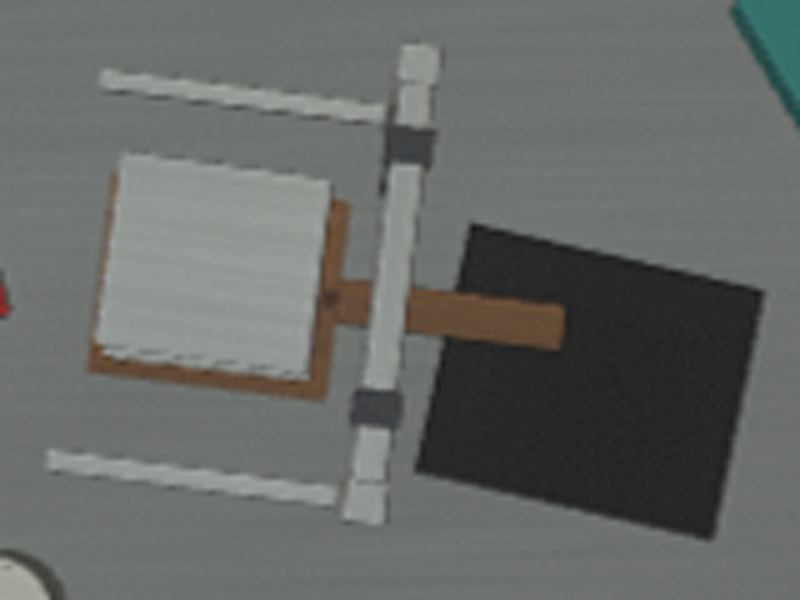

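```bash
cat > m.py <<'E'
from h import *
z=load('top0')
P=lambda u,v,h:onz(z,195+u/5,145+v/5,h)
n=np.round
mat=np.array([P(*c,0.0005) for c in[(471,224),(764,291),(714,540),(417,471)]])
print('mat',n(mat,4).tolist(),[n(np.linalg.norm(mat[i]-mat[i-1]),3) for i in range(4)],mat.mean(0))
beam=np.array([P(*c,.185) for c in[(400,45),(440,47),(342,518),(385,524)]])
mid=beam.mean(0);y=beam[2:].mean(0)-beam[:2].mean(0);L=np.linalg.norm(y);y/=L;x=np.cross(y,[0,0,1])
print('rack',mid,'w',L,'x',x,'yaw',np.arctan2(x[1],x[0]))
mx=(mat[0]+mat[3]-mat[1]-mat[2])/2;print('matyaw',np.arctan2(mx[1],mx[0]),'mid in rack',(mat.mean(0)-mid)@x,(mat.mean(0)-mid)@y)
cl=np.array([P(*c,.185) for c in[(410,146),(377,409)]]);print('gate mid y',[float((c-mid)@y) for c in cl],(cl.mean(0)-mid)@y,(cl.mean(0)-mid)@x)
def r(p): p=p-mid;return n([p@x,p@y],4)
for k,c,h in[('hend',(565,305),.016),('hend',(560,350),.016),('hgate',(407,288),.016),('hgate',(402,332),.016),('sh',(350,202),.008),('sh',(325,398),.008),('far',(88,372),.008),
  ('tin',(121,153),.143),('tin',(330,181),.143),('tin',(309,380),.143),('tin',(98,347),.143)]:
  p=P(*c,h);print(k,n(p,4),'rack',r(p))
for k,u,v in [('jar',507,160),('bowl',390,184),('mug',302,420),('tq',572,238)]: print(k,n(bydepth(z,u*.64,v*.64),3))
E
python3 m.py
```

```text
mat [[0.5529, 0.0189, 0.0005], [0.5087, -0.1637, 0.0005], [0.3547, -0.1273, 0.0005], [0.3992, 0.0556, 0.0005]] [np.float64(0.158), np.float64(0.188), np.float64(0.158), np.float64(0.188)] [ 0.45390324 -0.05410351  0.0005    ]
rack [0.50186456 0.07976191 0.185     ] w 0.2592713563526668 x [ 0.13446433  0.99091843 -0.        ] yaw 1.4359234596578823
matyaw 1.332738500904419 mid in rack -0.13909880014189202 0.02952563047983442
gate mid y [-0.07414950959483867, 0.0695929498623907] -0.002278279866223982 -0.0005589682322633794
hend [ 0.5002 -0.0367  0.016 ] rack [-0.1156 -0.014 ]
hend [ 0.4724 -0.0329  0.016 ] rack [-0.1156  0.014 ]
hgate [0.5118 0.0608 0.016 ] rack [-0.0175 -0.0124]
hgate [0.4846 0.0644 0.016 ] rack [-0.0176  0.015 ]
sh [0.5667 0.0949 0.008 ] rack [ 0.0238 -0.0622]
sh [0.4448 0.1122 0.008 ] rack [0.0245 0.0609]
far [0.4625 0.2587 0.008 ] rack [0.172  0.0631]
tin [0.5792 0.2286 0.143 ] rack [ 0.1579 -0.0566]
tin [0.5621 0.1113 0.143 ] rack [ 0.0393 -0.0554]
tin [0.4505 0.1245 0.143 ] rack [0.0374 0.0569]
tin [0.4702 0.2418 0.143 ] rack [0.1563 0.0532]
jar [ 0.799 -0.08   0.108]
bowl [0.783 0.141 0.011]
mug [0.312 0.319 0.002]
tq [ 0.66  -0.214  0.05 ]
```

All sizes agree: mat 188×158, beam 259, handle 28, stack square and centred. The board is at rack y≈0 with yaw≈1.436, and the gate's middle is roughly 2 to 4 mm towards rack -y. Now moving above the handle.

Emit:
jog_arm --targets '[[[0, 0, -2], [0, 0, 0], 60], [[-19.2, -20.9, -2], [0, 0, 10.6], 60], [[-19.2, -20.9, -2], [0, 0, 10.6], 60], [[-19.2, -20.9, -2], [0, 0, 10.6], 60], [[-19.2, -20.9, -2], [0, 0, 10.6], 60], [[-19.2, -20.9, -2], [0, 0, 10.6], 60], [[-19.2, -20.9, -2], [0, 0, 10.6], 60], [[-19.2, -20.9, -2], [0, 0, 10.6], 60]]'

```text
time: 1.1
tool_pos: [0.3571, 0.2263, 0.281]
tool_rot: [0.0, 0.698, 0.716, 0.0]
contact_force: [0.7, 0.6, -0.1]
gripper_width: 0.6
grasp_force: 0.0
```

Emit:
jog_arm --targets '[[[-9.6, 5.1, 0], [0, 0, 1.15], 60], [[-9.6, 5.1, 0], [0, 0, 1.15], 60], [[-9.6, 5.1, 0], [0, 0, 1.15], 60], [[-9.6, 5.1, 0], [0, 0, 1.15], 60], [[-9.6, 5.1, 0], [0, 0, 1.15], 60], [[-9.6, 5.1, 0], [0, 0, 1.15], 60], [[-9.6, 5.1, 0], [0, 0, 1.15], 60]]'

```text
time: 1.98
tool_pos: [0.491, -0.0068, 0.2811]
tool_rot: [-0.0, 0.751, 0.66, -0.0]
contact_force: [-0.0, -0.4, 0.5]
gripper_width: 0.602
grasp_force: 0.0
```

Run:
```python
from h import *
grab('wrist','w1');s=state();print(s['tool_pos'],s['tool_rot'],s['contact_force'],s['ft_torque'])
a=cv2.imread('pics/w1.png');cv2.imwrite('pics/w1b.png',cv2.resize(a,(800,600),interpolation=2))
```

```text
[ 0.49098084 -0.00655221  0.28125292] [-2.12830098e-04  7.50943212e-01  6.60366748e-01  6.52692241e-05] [-0.5401157  -0.39270416  0.18328703] [-0.01633397  0.01591722 -0.05361765]
```

View pics/w1b.png

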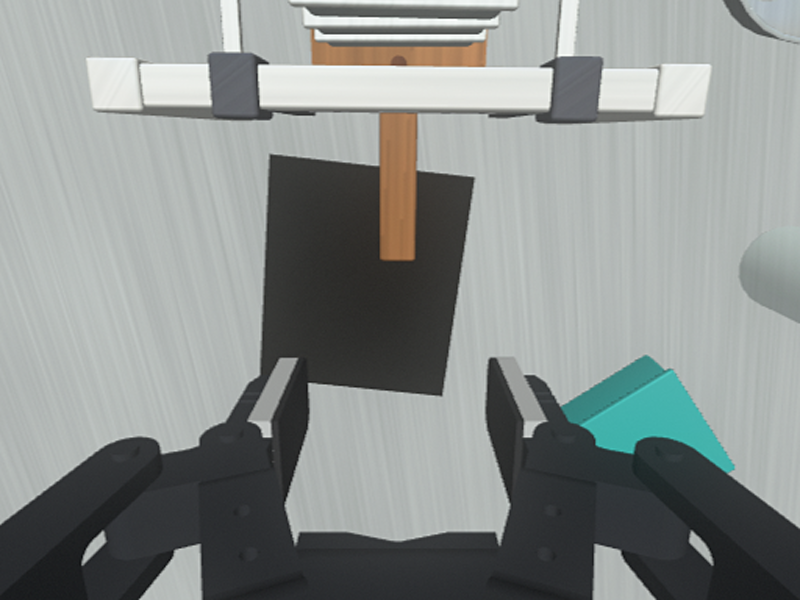

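Wrist view: handle end (381–415,260), shoulders at columns 312 and 486 on row about 65, beam ends at 88 and 711, post clips' outer edges at 209 and 603. So the gate's middle is slightly to the right (rack -y) of the frame's middle.

```bash
cat > m2.py <<'E'
from h import *
z=load('w1');k=.64
P=lambda u,v,h:onz(z,u*k,v*k,h)
T=np.array([0.50186456,0.07976191,0]);x=np.array([.13446,.99092,0]);y=np.array([.99092,-.13446,0])*1
y=-np.cross(x,[0,0,1]); 
r=lambda p:np.round([(p-T)@x,(p-T)@y],4)
for n,u,v,h in [('capL',88,58,.185),('capL2',93,110,.185),('capR',711,65,.185),('capR2',707,117,.185),('clipLo',210,55,.187),('clipLi',254,55,.187),('clipRi',555,58,.187),('clipRo',603,58,.187),
 ('hg',379,114,.016),('hg',416,114,.016),('he',381,258,.016),('he',415,258,.016),('sh',312,66,.008),('sh',486,67,.008),
 ('mat',270,154,0),('mat',474,178,0),('mat',442,396,0),('mat',261,380,0),]:
  p=P(u,v,h);print(n,np.round(p,4),r(p))
print('clip d',[np.round(bydepth(z,u*k,v*k),4) for u,v in[(232,80),(578,85),(330,85),(300,111),(500,114)]])
E
python3 m2.py
```

```text
capL [0.3761 0.1091 0.185 ] [0.0122 0.1286]
capL2 [0.3723 0.0891 0.185 ] [-0.0082  0.1296]
capR [0.6311 0.0736 0.185 ] [ 0.0113 -0.1289]
capR2 [0.6302 0.053  0.185 ] [-0.0093 -0.1308]
clipLo [0.4269 0.1035 0.187 ] [0.0134 0.0775]
clipLi [0.4447 0.1012 0.187 ] [0.0136 0.0595]
clipRi [0.5666 0.0844 0.187 ] [ 0.0133 -0.0636]
clipRo [0.5861 0.0819 0.187 ] [ 0.0134 -0.0832]
hg [0.4874 0.0772 0.016 ] [-0.0044  0.014 ]
hg [0.5141 0.0738 0.016 ] [-0.0042 -0.0129]
he [ 0.4743 -0.0292  0.016 ] [-0.1117  0.0127]
he [ 0.5007 -0.0326  0.016 ] [-0.1115 -0.0139]
sh [0.4437 0.1164 0.008 ] [0.0285 0.0626]
sh [0.5684 0.0997 0.008 ] [ 0.0287 -0.0632]
mat [0.3998 0.0594 0.    ] [-0.0339  0.0984]
mat [0.5539 0.0212 0.    ] [-0.051  -0.0594]
mat [ 0.5095 -0.1629  0.    ] [-0.2394 -0.0402]
mat [ 0.355  -0.1274  0.    ] [-0.2251  0.1176]
clip d [array([0.4336, 0.093 , 0.1863]), array([0.576 , 0.0728, 0.186 ]), array([0.4731, 0.0864, 0.1816]), array([0.4388, 0.0841, 0.0631]), array([0.5674, 0.0659, 0.0545])]
```

Emit:
jog_arm --targets '[[[-0.06, 0, 2.4], [0, 0, 0], 60], [[-0.06, 0, 4.8], [0, 0, 0], 60], [[-0.06, 0, 7.2], [0, 0, 0], 60], [[-0.06, 0, 9], [0, 0, 0], 60], [[-0.06, 0, 10.2], [0, 0, 0], 60], [[-0.06, 0, 10.8], [0, 0, 0], 60], [[-0.06, 0, 11.0], [0, 0, 0], 60], [[-0.06, 0, 11.0], [0, 0, 0], 60]]'

```text
time: 3.02
tool_pos: [0.4921, -0.0092, 0.0073]
tool_rot: [0.001, 0.751, 0.66, 0.001]
contact_force: [0.1, 0.5, -0.3]
gripper_width: 0.601
grasp_force: 0.0
```

Emit:
jog_arm --targets '[[[0, 0, 0.1], [0, 0, 0], 60], [[0, 0, 0.1], [0, 0, 0], 50], [[0, 0, 0.1], [0, 0, 0], 40], [[0, 0, 0.1], [0, 0, 0], 30], [[0, 0, 0.1], [0, 0, 0], 25], [[0, 0, 0.1], [0, 0, 0], 25], [[0, 0, 0.1], [0, 0, 0], 25], [[0, 0, 0.1], [0, 0, 0], 25]]'

```text
time: 4.03
tool_pos: [0.4917, -0.0095, 0.0044]
tool_rot: [0.0, 0.752, 0.66, 0.0]
contact_force: [-0.9, 0.7, 4.4]
gripper_width: 0.31
grasp_force: 60.1
```

Run:
```python
from h import *
s=state();print(s)
```

```text
{'time': 4.025, 'joint_pos': array([-1.70651571e-01, -4.48038399e-04,  2.07961075e+00, -1.58195790e-04,
        1.06181045e+00, -4.05975409e-02]), 'joint_vel': array([-9.31584074e-04,  2.42145854e-04,  1.21498720e-03, -4.17120951e-05,
       -1.06147293e-04,  9.34410589e-04]), 'joint_efforts': array([-6.48857575e-03, -2.77695251e+01, -2.84417528e+01,  9.80703835e-02,
       -4.37092194e-01,  4.97808040e-02]), 'tool_pos': array([ 0.49170504, -0.00947987,  0.0044328 ]), 'tool_rot': array([2.84323866e-04, 7.51535497e-01, 6.59692576e-01, 1.40986721e-04]), 'contact_force': array([-0.93136178,  0.71799004,  4.39691059]), 'ft_torque': array([-0.03267508,  0.26728552,  0.0416277 ]), 'grasp_force': 60.079861879348755, 'gripper_width': 0.3101965759961524}
```

Emit:
jog_arm --targets '[[[-0.08, 0.02, -0.03], [0, 0, 0], 25], [[-0.16, 0.05, -0.03], [0, 0, 0], 25], [[-0.24, 0.07, -0.03], [0, 0, 0], 25], [[-0.32, 0.09, -0.03], [0, 0, 0], 25], [[-0.4, 0.1, -0.03], [0, 0, 0], 25], [[-0.48, 0.1, -0.03], [0, 0, 0], 25], [[-0.48, 0.1, -0.03], [0, 0, 0], 25]]'

```text
time: 4.9
tool_pos: [0.4922, -0.0208, 0.0045]
tool_rot: [-0.001, 0.752, 0.66, 0.001]
contact_force: [0.1, 5.2, 2.9]
gripper_width: 0.309
grasp_force: 59.7
```

```bash
cat > st.py <<'E'
from h import *
s=state();x=np.array([.13446,.99092,0]);y=np.array([-.99092,.13446,0])
q=s['tool_rot'];m=R.from_quat([q[1],q[2],q[3],q[0]]).as_matrix()
p=s['tool_pos']-[.5019,.0798,0]
print('t',s['time'],'rack xy',np.round([p@x,p@y],4),'z',p[2],'yaw-1.436',np.arctan2(m[1,0],m[0,0])-1.436,'F rack',s['contact_force']@x,s['contact_force']@y,s['contact_force'][2],'T',s['ft_torque'])
E
python3 st.py
```

```text
t 4.9 rack xy [-0.101  -0.0039] z 0.004450177132109347 yaw-1.436 0.004417735369378839 F rack 5.213000172317196 0.5940149218799651 2.9299563877702557 T [ 0.74408742 -0.04979205  0.0718906 ]
```

Emit:
jog_arm --targets '[[[-0.06, 0, 0], [0, 0, 0], 25], [[-0.12, 0, 0], [0, 0, 0], 25], [[-0.18, 0, 0], [0, 0, 0], 25], [[-0.24, 0, 0], [0, 0, 0], 25], [[-0.24, 0, 0], [0, 0, 0], 25]]'

```text
time: 5.52
tool_pos: [0.4915, -0.0268, 0.0044]
tool_rot: [-0.001, 0.752, 0.659, 0.001]
contact_force: [0.8, 4.9, 2.0]
gripper_width: 0.308
grasp_force: 59.7
```

```bash
python3 st.py
```

```text
t 5.525 rack xy [-0.107 -0.004] z 0.004429089915668177 yaw-1.436 0.0041768442685157225 F rack 4.968465587837296 -0.13309425123396604 1.9935819328756026 T [ 0.76216657 -0.0997535  -0.01065496]
```

Emit:
jog_arm --targets '[[[-0.04, 0, 0], [0, 0, 0], 25], [[-0.08, 0, 0], [0, 0, 0], 25], [[-0.12, 0, 0], [0, 0, 0], 25], [[-0.12, 0, 0], [0, 0, 0], 25]]'

```text
time: 6.02
tool_pos: [0.4911, -0.0297, 0.0044]
tool_rot: [-0.001, 0.752, 0.659, 0.001]
contact_force: [0.1, 5.1, 2.0]
gripper_width: 0.309
grasp_force: 59.7
```

```bash
python3 st.py
```

```text
t 6.025 rack xy [-0.1099 -0.0041] z 0.004448686027063359 yaw-1.436 0.004190841979644144 F rack 5.1090895247085255 0.6415666661253605 2.043767805625758 T [ 0.78755352 -0.06834664 -0.00361752]
```

Emit:
jog_arm --targets '[[[-0.04, 0, 0], [0, 0, 0], 25], [[-0.08, 0, 0], [0, 0, 0], 25], [[-0.08, 0, 0], [0, 0, 0], 25]]'

```text
time: 6.4
tool_pos: [0.4909, -0.0317, 0.0044]
tool_rot: [-0.001, 0.752, 0.659, 0.001]
contact_force: [0.5, 5.8, 1.7]
gripper_width: 0.305
grasp_force: 59.7
```

```bash
python3 st.py
```

```text
t 6.4 rack xy [-0.1119 -0.0041] z 0.004447121561066872 yaw-1.436 0.0041471273752429205 F rack 5.773306128899646 0.24947215754525456 1.7004822178055774 T [ 0.84562714 -0.12569297  0.01832032]
```

Emit:
jog_arm --targets '[[[-0.03, 0, 0], [0, 0, 0], 25], [[-0.06, 0, 0], [0, 0, 0], 25], [[-0.06, 0, 0], [0, 0, 0], 25]]'

```text
time: 6.78
tool_pos: [0.4907, -0.0331, 0.0045]
tool_rot: [-0.001, 0.752, 0.659, 0.001]
contact_force: [-0.1, 5.0, 2.0]
gripper_width: 0.308
grasp_force: 59.7
```

```bash
python3 st.py
```

```text
t 6.775 rack xy [-0.1134 -0.0041] z 0.004450265097727207 yaw-1.436 0.004182096285497039 F rack 4.94661189961856 0.7658573099855236 1.9738120852032923 T [ 0.85617445 -0.10105453  0.02078983]
```

Emit:
jog_arm --targets '[[[-0.03, 0, 0], [0, 0, 0], 25], [[-0.06, 0, 0], [0, 0, 0], 25], [[-0.06, 0, 0], [0, 0, 0], 25]]'

```text
time: 7.15
tool_pos: [0.4905, -0.0346, 0.0044]
tool_rot: [-0.001, 0.752, 0.659, 0.001]
contact_force: [1.4, 5.3, 2.1]
gripper_width: 0.312
grasp_force: 59.7
```

```bash
python3 st.py
```

```text
t 7.15 rack xy [-0.1149 -0.004 ] z 0.004425172830897051 yaw-1.436 0.004201840397718648 F rack 5.4732055420449806 -0.6312033215817948 2.1171262770479022 T [ 0.83095924 -0.13606766 -0.00644629]
```

Emit:
jog_arm --targets '[[[-0.04, 0, 0], [0, 0, 0], 25], [[-0.08, 0, 0], [0, 0, 0], 25], [[-0.1, 0, 0], [0, 0, 0], 25], [[-0.1, 0, 0], [0, 0, 0], 25]]'

```text
time: 7.65
tool_pos: [0.4902, -0.0371, 0.0044]
tool_rot: [-0.001, 0.752, 0.659, 0.001]
contact_force: [0.8, 5.7, 2.0]
gripper_width: 0.307
grasp_force: 59.7
```

```bash
python3 st.py
```

```text
t 7.65 rack xy [-0.1174 -0.0041] z 0.004443235253635741 yaw-1.436 0.004149353465994432 F rack 5.781741301996713 -0.007520652060455791 2.0149492420176633 T [ 0.88823914 -0.12148166 -0.0040058 ]
```

Emit:
jog_arm --targets '[[[-0.04, 0, 0], [0, 0, 0], 25], [[-0.08, 0, 0], [0, 0, 0], 25], [[-0.1, 0, 0], [0, 0, 0], 25], [[-0.1, 0, 0], [0, 0, 0], 25]]'

```text
time: 8.15
tool_pos: [0.4898, -0.0395, 0.0044]
tool_rot: [-0.001, 0.752, 0.659, 0.001]
contact_force: [0.7, 4.8, 2.3]
gripper_width: 0.307
grasp_force: 59.7
```

```bash
python3 st.py
```

```text
t 8.15 rack xy [-0.1199 -0.0041] z 0.0044302085170878705 yaw-1.436 0.004122281081467616 F rack 4.868595690052249 -0.09088354605320312 2.3429678693652907 T [ 0.86797239 -0.08280648 -0.0138671 ]
```

Emit:
jog_arm --targets '[[[-0.08, 0, 0], [0, 0, 0], 25], [[-0.16, 0, 0], [0, 0, 0], 25], [[-0.24, 0, 0], [0, 0, 0], 25], [[-0.32, 0, 0], [0, 0, 0], 25], [[-0.4, 0, 0], [0, 0, 0], 25], [[-0.4, 0, 0], [0, 0, 0], 25]]'

```text
time: 8.9
tool_pos: [0.4886, -0.0488, 0.0044]
tool_rot: [-0.001, 0.752, 0.659, 0.001]
contact_force: [0.5, 7.4, 2.4]
gripper_width: 0.307
grasp_force: 59.7
```

```bash
python3 st.py
```

```text
t 8.9 rack xy [-0.1293 -0.0041] z 0.004422098870909379 yaw-1.436 0.003712315119603238 F rack 7.440909304654318 0.4804236860005095 2.3795643180822412 T [ 1.28104572 -0.18244068 -0.05591818]
```

Emit:
jog_arm --targets '[[[-0.08, 0, 0], [0, 0, 0], 25], [[-0.16, 0, 0], [0, 0, 0], 25], [[-0.24, 0, 0], [0, 0, 0], 25], [[-0.32, 0, 0], [0, 0, 0], 25], [[-0.4, 0, 0], [0, 0, 0], 25], [[-0.4, 0, 0], [0, 0, 0], 25]]'

```text
time: 9.65
tool_pos: [0.4873, -0.0587, 0.0044]
tool_rot: [-0.001, 0.752, 0.659, 0.001]
contact_force: [1.2, 8.5, 2.5]
gripper_width: 0.307
grasp_force: 59.7
```

```bash
python3 st.py
python3 - <<'E'
from h import *
grab('side','s2');grab('wrist','w2');grab('top','t2')
a=cv2.imread('pics/side0.png')[0:1];s=cv2.imread('pics/s2.png')[130:270,210:350];w=cv2.imread('pics/w2.png')
t=cv2.imread('pics/t2.png')[145:265,195:355]
cv2.imwrite('pics/m2.png',np.hstack([cv2.resize(s,(400,400),interpolation=2),cv2.resize(w,(400,400),interpolation=2)]))
E
```

```text
t 9.65 rack xy [-0.1392 -0.0041] z 0.004415920210652451 yaw-1.436 0.0038348756741699574 F rack 8.608370420557899 -0.07125930812490107 2.5039157731043504 T [ 1.2873701  -0.23093521  0.03155675]
```

View pics/m2.png

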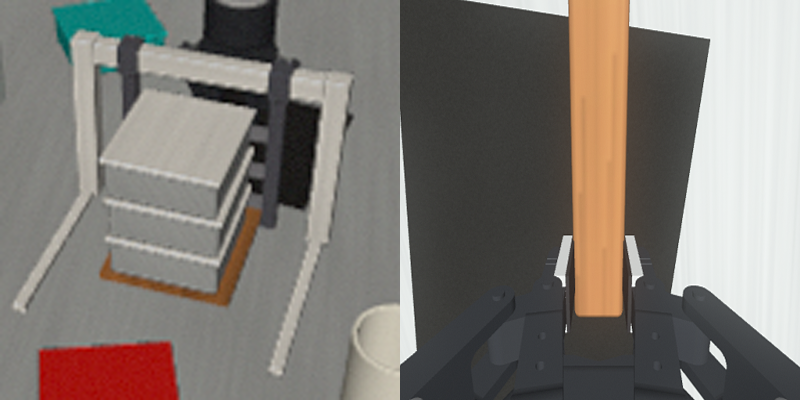

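Side view: stack upright at (180,190), blade still under it. Wrist view: the handle sits square between the pads. I'll check the blade's advance in the top view.

Run:
```python
from h import *
t=cv2.imread('pics/t2.png')[145:265,195:355]
cv2.imwrite('pics/t2c.png',cv2.resize(t,(800,600),interpolation=2))
```

```text
(no output)
```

View pics/t2c.png

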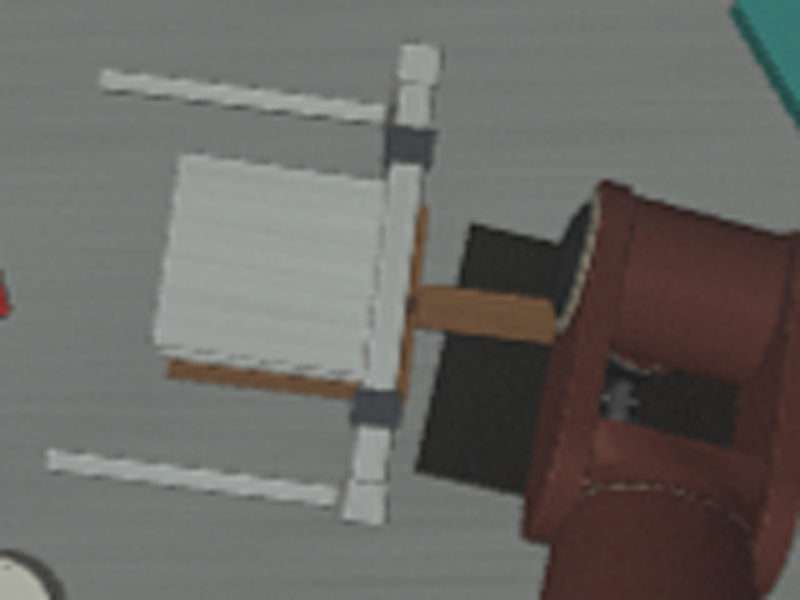

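Blade front edge (428,207)–(405,397) is through the gate and the stack rests on the bars. Continuing the draw.

Emit:
jog_arm --targets '[[[-0.1, 0, 0], [0, 0, 0], 25], [[-0.2, 0, 0], [0, 0, 0], 25], [[-0.3, 0, 0], [0, 0, 0], 25], [[-0.4, 0, 0], [0, 0, 0], 25], [[-0.5, 0, 0], [0, 0, 0], 25], [[-0.6, 0, 0], [0, 0, 0], 25], [[-0.7, 0, 0], [0, 0, 0], 25], [[-0.8, 0, 0], [0, 0, 0], 25]]'

```text
time: 10.8
tool_pos: [0.4847, -0.0782, 0.0044]
tool_rot: [-0.001, 0.752, 0.659, 0.002]
contact_force: [1.1, 8.8, 3.3]
gripper_width: 0.311
grasp_force: 59.8
```

```bash
python3 st.py
```

```text
t 10.8 rack xy [-0.1589 -0.0042] z 0.0043929684677309 yaw-1.436 0.003809461955259108 F rack 8.835231550610908 0.07877112238945615 3.2584053190843227 T [ 1.54860195 -0.22571259 -0.00900639]
```

Emit:
jog_arm --targets '[[[-0.1, 0, 0], [0, 0, 0], 25], [[-0.2, 0, 0], [0, 0, 0], 25], [[-0.3, 0, 0], [0, 0, 0], 25], [[-0.4, 0, 0], [0, 0, 0], 25], [[-0.5, 0, 0], [0, 0, 0], 25], [[-0.6, 0, 0], [0, 0, 0], 25], [[-0.7, 0, 0], [0, 0, 0], 25], [[-0.8, 0, 0], [0, 0, 0], 25]]'

```text
time: 11.8
tool_pos: [0.4821, -0.0978, 0.0044]
tool_rot: [-0.002, 0.752, 0.659, 0.002]
contact_force: [1.1, 10.4, 2.9]
gripper_width: 0.313
grasp_force: 59.9
```

```bash
python3 st.py
```

```text
t 11.8 rack xy [-0.1787 -0.0043] z 0.004428021007720592 yaw-1.436 0.0037423735637280853 F rack 10.456054530778127 0.27520080190526364 2.902272007454708 T [ 1.66636958 -0.24445436 -0.06625838]
```

Emit:
jog_arm --targets '[[[-0.08, 0, 0], [0, 0, 0], 25], [[-0.16, 0, 0], [0, 0, 0], 25], [[-0.24, 0, 0], [0, 0, 0], 25], [[-0.32, 0, 0], [0, 0, 0], 25], [[-0.4, 0, 0], [0, 0, 0], 25], [[-0.48, 0, 0], [0, 0, 0], 25], [[-0.56, 0, 0], [0, 0, 0], 25], [[-0.64, 0, 0], [0, 0, 0], 25]]'

```text
time: 12.8
tool_pos: [0.48, -0.1135, 0.0044]
tool_rot: [-0.002, 0.752, 0.659, 0.002]
contact_force: [1.1, 10.0, 3.9]
gripper_width: 0.308
grasp_force: 59.9
```

```bash
python3 st.py;  python3 - <<'E'
from h import *
grab('side','s3')
z=load('s3')
for u,v in [(160,150),(190,110),(240,115),(220,180)]:
  print(np.round(bydepth(z,210+u*.35,130+v*.35),4))
E
```

```text
t 12.8 rack xy [-0.1945 -0.0043] z 0.004415696206572107 yaw-1.436 0.0037761687774298114 F rack 10.048832541854326 0.25145327728915357 3.908185718210431 T [ 1.71256091 -0.2306725   0.06621433]
[0.5297 0.1752 0.1417]
[0.5131 0.1095 0.1421]
[0.4669 0.1118 0.1436]
[0.4726 0.2107 0.1435]
```

Emit:
jog_arm --targets '[[[-0.08, 0, 0], [0, 0, 0], 25], [[-0.16, 0, 0], [0, 0, 0], 25], [[-0.24, 0, 0], [0, 0, 0], 25], [[-0.32, 0, 0], [0, 0, 0], 25], [[-0.4, 0, 0], [0, 0, 0], 25], [[-0.48, 0, 0], [0, 0, 0], 25], [[-0.56, 0, 0], [0, 0, 0], 25], [[-0.64, 0, 0], [0, 0, 0], 25]]'

```text
time: 13.85
tool_pos: [0.4779, -0.1308, 0.0045]
tool_rot: [-0.001, 0.752, 0.659, 0.001]
contact_force: [1.0, 5.4, 3.1]
gripper_width: 0.308
grasp_force: 59.8
```

```bash
python3 st.py
```

```text
t 13.85 rack xy [-0.212  -0.0045] z 0.004464541070950671 yaw-1.436 0.004293142733573507 F rack 5.436024080406149 -0.23401393424962705 3.074560540187205 T [ 0.78660012 -0.09102214 -0.0086429 ]
```

Emit:
jog_arm --targets '[[[-0.08, 0, 0], [0, 0, 0], 25], [[-0.16, 0, 0], [0, 0, 0], 25], [[-0.24, 0, 0], [0, 0, 0], 25], [[-0.32, 0, 0], [0, 0, 0], 25], [[-0.4, 0, 0], [0, 0, 0], 25], [[-0.48, 0, 0], [0, 0, 0], 25], [[-0.56, 0, 0], [0, 0, 0], 25], [[-0.64, 0, 0], [0, 0, 0], 25]]'

```text
time: 14.85
tool_pos: [0.4756, -0.1477, 0.0044]
tool_rot: [-0.0, 0.752, 0.66, -0.0]
contact_force: [0.1, 4.3, 1.6]
gripper_width: 0.307
grasp_force: 59.6
```

```bash
python3 st.py
```

```text
t 14.85 rack xy [-0.2289 -0.0045] z 0.004439069817422439 yaw-1.436 0.00471582609213872 F rack 4.283880096732003 0.5128037604296587 1.6257370537102636 T [ 0.58187682 -0.15318154 -0.01721145]
```

Emit:
jog_arm --targets '[[[-0.08, 0, 0], [0, 0, 0], 25], [[-0.16, 0, 0], [0, 0, 0], 25], [[-0.24, 0, 0], [0, 0, 0], 25], [[-0.32, 0, 0], [0, 0, 0], 25], [[-0.4, 0, 0], [0, 0, 0], 25], [[-0.48, 0, 0], [0, 0, 0], 25], [[-0.56, 0, 0], [0, 0, 0], 25], [[-0.64, 0, 0], [0, 0, 0], 25]]'

```text
time: 15.85
tool_pos: [0.4735, -0.1635, 0.0044]
tool_rot: [-0.0, 0.752, 0.66, -0.0]
contact_force: [0.7, 2.1, 0.1]
gripper_width: 0.309
grasp_force: 59.5
```

```bash
python3 st.py
```

```text
t 15.85 rack xy [-0.2449 -0.0046] z 0.0044471986466127905 yaw-1.436 0.004769534574846412 F rack 2.1772938161207143 -0.4092677171697923 0.07245199450755008 T [ 0.36590949 -0.08925804  0.01343289]
```

Emit:
jog_arm --targets '[[[-0.08, 0, 0], [0, 0, 0], 25], [[-0.16, 0, 0], [0, 0, 0], 25], [[-0.24, 0, 0], [0, 0, 0], 25], [[-0.32, 0, 0], [0, 0, 0], 25], [[-0.4, 0, 0], [0, 0, 0], 25], [[-0.48, 0, 0], [0, 0, 0], 25], [[-0.56, 0, 0], [0, 0, 0], 25], [[-0.64, 0, 0], [0, 0, 0], 25]]'

```text
time: 16.85
tool_pos: [0.4716, -0.1795, 0.0046]
tool_rot: [0.0, 0.752, 0.66, -0.0]
contact_force: [0.7, 0.3, -0.9]
gripper_width: 0.306
grasp_force: 59.3
```

```bash
python3 st.py
```

```text
t 16.85 rack xy [-0.2611 -0.0048] z 0.004568818871300534 yaw-1.436 0.004804189016018645 F rack 0.3424481835887933 -0.6114957575517679 -0.874214176418838 T [0.08192044 0.01182117 0.03267507]
```

Emit:
jog_arm --targets '[[[-0.2, 0, 0], [0, 0, 0], 25], [[-0.4, 0, 0], [0, 0, 0], 25], [[-0.6, 0, 0], [0, 0, 0], 25], [[-0.8, 0, 0], [0, 0, 0], 25], [[-1.0, 0, 0], [0, 0, 0], 25], [[-1.2, 0, 0], [0, 0, 0], 25], [[-1.4, 0, 0], [0, 0, 0], 25], [[-1.4, 0, 0], [0, 0, 0], 25]]'

```text
time: 17.85
tool_pos: [0.467, -0.2145, 0.0046]
tool_rot: [0.0, 0.752, 0.66, -0.0]
contact_force: [0.1, -0.9, 0.7]
gripper_width: 0.309
grasp_force: 59.3
```

```bash
python3 st.py
python3 - <<'E'
from h import *
grab('top','t4');grab('side','s4')
t=cv2.imread('pics/t4.png')[145:265,195:355];s=cv2.imread('pics/s4.png')[130:270,210:350]
cv2.imwrite('pics/m4.png',np.hstack([cv2.resize(t,(500,375),interpolation=2),cv2.resize(s,(300,375),interpolation=2)]))
z=load('s4')
for u,v in [(160,150),(190,110),(240,115),(220,180)]:
  print(np.round(bydepth(z,210+u*.35,130+v*.35),4))
E
```

```text
t 17.85 rack xy [-0.2963 -0.005 ] z 0.004646314776744383 yaw-1.436 0.004376984551174745 F rack -0.8492096152020729 -0.23839923017710424 0.6605126599681383 T [-0.09556357  0.01772859  0.01132702]
[0.5313 0.1652 0.1342]
[0.5145 0.0987 0.1347]
[0.4678 0.0989 0.1349]
[0.4735 0.2014 0.1363]
```

View pics/m4.png

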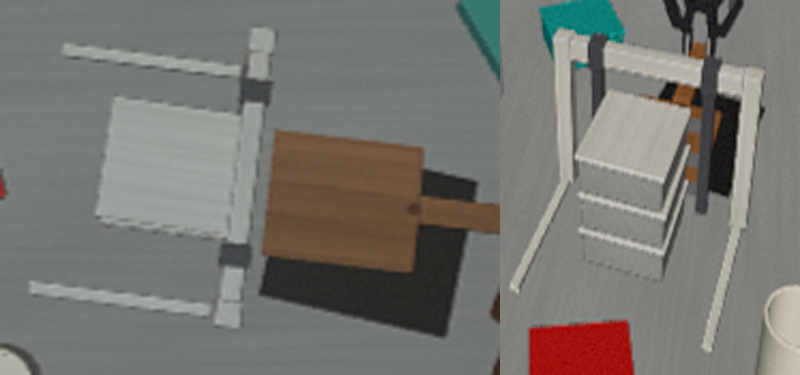

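The board is clear of the gate, and the stack stands level at about 135 mm on the counter. Blade corners in the left half: (275,130), (424,149), (410,272), (263,255). Now computing the final shift and turn.

Run:
```python
from h import *
z=load('t4')
b=np.array([onz(z,195+u/3.125,145+v/3.125,.008) for u,v in[(275,130),(424,149),(410,272),(263,255)]])
c=b.mean(0);d=(b[0]+b[3]-b[1]-b[2])/2;yaw=np.arctan2(d[1],d[0]);print('blade',c,yaw,[np.linalg.norm(b[i]-b[i-1]) for i in range(4)])
mc=np.array([.4541,-.0535,0]);my=1.333   # mean of top/wrist
s=state();p=s['tool_pos'];m=R.from_quat(np.roll(s['tool_rot'],-1)).as_matrix()
yt=np.arctan2(m[1,0],m[0,0]);print('tool yaw',yt)
o=(c-p)[:2];  dy=my-yt  # board yaw ~ tool yaw
Rt=R.from_euler('z',dy).as_matrix()
g=mc-Rt@np.array([*o,0]);sh=g-p;sh[2]=0
print('grip->blade',np.linalg.norm(o),'angle',np.arctan2(o[1],o[0]),'target tcp',g,'tool units',(m.T@sh)/.025,'turn z tool',-dy/np.radians(8))
```

```text
blade [ 0.49036189 -0.0274404   0.008     ] 1.438331845376294 [np.float64(0.12521653593535834), np.float64(0.14985907053666156), np.float64(0.12335981296496534), np.float64(0.14620550024448065)]
tool yaw 1.4406280802348252
grip->blade 0.18816392839438403 angle 1.4465368587233998 target tcp [ 0.41085711 -0.2366276   0.        ] tool units [-1.18306543e+00 -2.11165151e+00  2.36460782e-04] turn z tool 0.7708293443188604
```

Emit:
jog_arm --targets '[[[-0.3, -0.2, 0], [0, 0, 0.1], 25], [[-0.6, -0.5, 0], [0, 0, 0.2], 25], [[-0.8, -0.8, 0], [0, 0, 0.3], 25], [[-0.9, -1.1, 0], [0, 0, 0.4], 25], [[-1.0, -1.4, 0], [0, 0, 0.5], 25], [[-1.1, -1.75, 0], [0, 0, 0.65], 25], [[-1.18, -2.11, 0], [0, 0, 0.77], 25], [[-1.18, -2.11, 0], [0, 0, 0.77], 25]]'

```text
time: 18.95
tool_pos: [0.4102, -0.2365, 0.0046]
tool_rot: [0.0, 0.786, 0.618, -0.0]
contact_force: [0.9, -0.4, -0.9]
gripper_width: 0.307
grasp_force: 59.3
```

```bash
python3 st.py
python3 - <<'E'
from h import *
grab('top','t5')
t=cv2.imread('pics/t5.png')[145:265,195:355]
cv2.imwrite('pics/m5.png',cv2.resize(t,(800,600),interpolation=2))
E
```

```text
t 18.95 rack xy [-0.3257  0.0483] z 0.004582659553809161 yaw-1.436 -0.10317841169776854 F rack -0.23378555044655444 -0.955724481618222 -0.8938167583998238 T [-0.0410638   0.02728323  0.0816569 ]
```

View pics/m5.png

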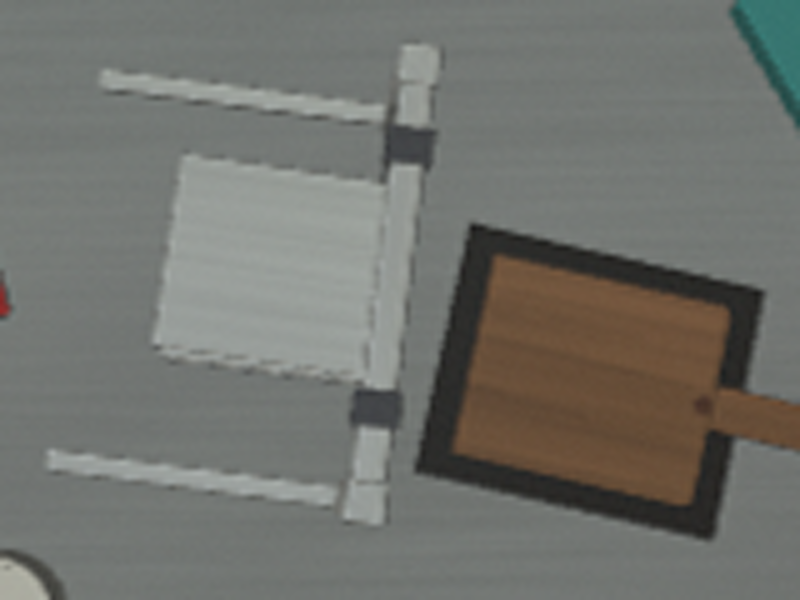

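Blade (490,255)–(730,305)–(692,507)–(452,455) lies centred and square on the mat. Releasing: open, then lift.

Emit:
jog_arm --targets '[[[0, 0, 0], [0, 0, 0], 50], [[0, 0, 0], [0, 0, 0], 65], [[0, 0, 0], [0, 0, 0], 65], [[0, 0, -0.4], [0, 0, 0], 65], [[0, 0, -1], [0, 0, 0], 65], [[0, 0, -2.5], [0, 0, 0], 65], [[0, 0, -4.5], [0, 0, 0], 65], [[0, 0, -4.5], [0, 0, 0], 65]]'

```text
time: 20.0
tool_pos: [0.414, -0.2388, 0.1237]
tool_rot: [0.006, 0.786, 0.618, 0.001]
contact_force: [0.7, 0.5, -0.6]
gripper_width: 0.652
grasp_force: 0.0
```

Run:
```python
from h import *
grab('top','t6');a=load('t6')['p'].astype(int);b=load('t5')['p'].astype(int)
d=abs(a-b).sum(2)[145:265,195:340];print(d.mean(),(d>90).sum(), state()['tool_pos'],state()['gripper_width'])
z=load('t6');print([np.round(bydepth(z,195+u/5,145+v/5),3)for u,v in[(250,260),(480,330),(600,380),(790,425)]])
print(job_done())
```

```text
3.1129885057471265 0 [ 0.41260305 -0.23769949  0.12083877] 0.6501113311219833
[array([0.519, 0.157, 0.137]), array([0.486, 0.016, 0.011]), array([ 0.454, -0.058,  0.012]), array([ 0.425, -0.173,  0.015])]
the job is handed in; nothing more can be done
None
```

The board was drawn out through the gate without forcing (pull at most 10.5 N), and its blade was left flat and square on the dark mat. The containers still stand stacked behind the gate, and I handed the job in at about 20 s; no verdict came back.

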